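Square up a glued book on the sprung bar: spine, then fore-edge

ROBOT

A 6-joint arm with a two-finger parallel gripper is mounted at the origin on the work surface. World frame = base frame: x ahead of the robot, y to its left, z up, the work surface at z = 0. Lengths are in m, angles in degrees, forces in N, time in s.
With the tool pointing down it reaches from about 0.325 to 0.85 m from the base axis. Payload 15.5 kg.
Tool frame: the origin (TCP) lies at the very end of the fingers, on their centre line; the grasp point (between the pads) lies arm.grip_depth behind it (arm.grip_depth is the distance from the TCP to the grasp point, in m); z points along the fingers, y is the line along which they close (so a half turn about z gives the same grasp; the last joint's range is limited). The gripper opens to 91 mm and grips with 3 to 60 N. Pads are 32 mm wide; open, the fingers measure 118 mm over their backs; the gripper's body (76 mm by 178 mm) begins 60 mm behind the grasp point.
Start: joints at [-76.06, 28.281, 77.091, -0, 74.628, -5.472], TCP at [0.208, -0.589, 0.214] pointing down, gripper open.
Joint ranges: [-166.48, 166.48], [-47.26, 123.95], [12.59, 153.08], [-70.14, 250.14], [6.76, 159.57], [-176.63, 176.63]. Speed limits (degrees/s): [108.29, 108.29, 147.25, 172.46, 172.46, 172.46].

INTERFACE

Orientations are given as a 3x3 rotation matrix whose columns are the frame's x, y, z axes.
In Python, from rig import arm gives the robot as it stands. Calls block until the motion is done:
- arm.move_to(position, orientation): joint-space move of the TCP to a pose.
- arm.move_l(position, orientation=None, feed=0.15): straight line of the TCP; orientation=None keeps the orientation; feed is the mean speed in m/s.
- arm.move_joints(angles): joint-space move.
- arm.grip(opening): finger opening in m; the grip force is fixed at half the most; returns when the fingers have stopped.
- arm.sleep(seconds).
- arm.solve_ik(position, orientation): joint angles nearest the present ones, or None.
- arm.snapshot(name): name is "scene" or "side" or "wrist"; returns the picture (420x560x3 uint8, red, green, blue); there is no depth.
- arm.get_calibration(name): a dict with "intrinsics" (3x3 intrinsics, pixels), "cam_to_world" (4x4, takes a point from camera to world coordinates). Camera axes: x right, y down, z forward; pixel columns grow to the right and rows downward; lengths in m; the calibration is good to about 2 mm. A picture is of the moment at which its call begins: read the wrist's pose just before it. get_calibration takes no time and is no camera call; for the wrist camera it gives the pose at the moment of the call.
A pose or a line that the arm cannot do raises arm.Unreachable and nothing moves.
- arm.sign_off(): hands the job in; it is judged then, once.
Readings, each from a call of its own:
- arm.current_t(): time.
- arm.current_joint_positions(): joint angles.
- arm.current_dq(): joint speeds.
- arm.current_tau(): joint torques, N m.
- arm.current_ee_pos(): TCP position.
- arm.current_tool_rot(): TCP orientation.
- arm.current_force(): force on the tool from outside, world axes, zero at the start.
- arm.current_torque(): the same for the moment, N m.
- arm.current_width(): finger opening in m.
- arm.current_grasp_force(): force on a finger pad.
Only numpy, scipy, OpenCV 4.12 (cv2) and the standard library are available. Lean on these libraries where they do the work, as an engineer would, in place of code of your own. Each camera call takes 0.05 s, during which the arm holds its last target. There are 200 camera calls.

TASK

The standing book has just been glued and needs squaring: keeping it upright, press its dark leather spine squarely against the orange face of the sprung bar until the bar is fully home and keep it there about a second, then turn the book half round and press its fore-edge (the opposite, pale paper edge) the same way. Then set it down gently, standing upright on its tail in the middle of the dark drying board, and let go. Leave the glue jar, thread spool, bone folder and red finished book where they are.

Things in the scene. Friction and masses are not known exactly. Their poses are not given: they have to be found in the camera images.
- book: standing book block: white boards, pale paper edges, dark brown leather spine wrapped 24 mm onto both boards. A rigid box 84 mm from fore-edge to spine (own x), 40 mm thick across the boards (own y), 118 mm tall (own z), about 0.3 kg. Origin: centre of its underside; +x points out of the spine, +z up. At the start the spine looks to the bar's side (world +y), up to 86 degrees off either way
- spine (a point): point on the flat outer face of the book's spine, mid-width, 55 mm above its underside (book frame x = +42 mm)
- fore_edge (a point): point on the flat fore-edge face of the book, mid-width, 55 mm above its underside (book frame x = -42 mm)
- bar (a joint): travel in m of the sprung squaring bar into its fixed blue stand: 0 = sprung out, 0.012 = fully home against its stop (counted as home from 0.009). It takes about 2 N to start it and 5.5 N to hold it home, and it springs back when let go
- bar_face (a point): centre of the bar's flat upright orange face, 55 mm above the bench; moves with the bar. Face 130 mm wide (own y), 25 to 85 mm above the bench. Own x points into the stand, the way to push (world +y, robot's left, within 20 degrees); own z up. The bench before it is clear to 110 mm and the book may slide there; the fixed blue stand behind is 150 mm wide, 97 mm tall, reaching 120 mm behind the face
- board: dark brown wooden drying board lying fixed on the bench to the robot's right, 200 mm (own x) by 160 mm (own y), 20 mm thick; origin at the centre of its underside
- glue: bystander: glue jar with black cap, 64 mm diameter, 75 mm tall; origin at the centre of its underside
- spool: bystander: wooden thread spool standing on end, 44 mm diameter, 50 mm tall; origin at the centre of its underside
- folder: bystander: white bone folder lying flat, 22 x 150 x 6 mm, long way along own y; origin at the centre of its underside
- finished: bystander: finished red book lying flat, 100 x 140 x 28 mm; origin at the centre of its underside
Not all that is in view belongs to the job. Several things look just like the book: the one meant starts farthest from the robot's base.

How it is judged:
By the outcome, as a careful person would: the job done as asked, in the order asked, and still so for the second after the job is handed in, with the robot touching nothing.
It also fails if it takes over 64 s, if anything falls off the work surface, if the arm or the gripper's body presses on something with over 40 N, if the wrist force passes 120 N, or if a joint passes its speed limit or range.

## Working session

There is one attempt and no reset: what is moved stays moved. The work goes in short steps, each a Python script; the robot and the scene stay as the last script left them, time stands still between calls to the robot, and variables do not carry over. Pictures are saved under pics/ and viewed, at most 10 in all, crops included, and the job is handed in when it is done.

```bash
mkdir -p pics; ls; python3 - <<'E'
from rig import arm
import cv2
for n in ["scene","side"]:
    im=arm.snapshot(n); cv2.imwrite(f"pics/{n}0.png",im[:,:,::-1])
    c=arm.get_calibration(n); print(n,c["intrinsics"].round(1).tolist(),c["cam_to_world"].round(3).tolist())
print(arm.grip_depth,arm.current_t(),arm.current_force())
E
```

```text
pics
scene [[415.0, 0.0, 275.8], [0.0, 415.0, 208.0], [0.0, 0.0, 1.0]] [[0.25, 0.641, -0.725, 1.173], [0.968, -0.169, 0.185, -0.14], [-0.004, -0.749, -0.663, 0.617], [0.0, 0.0, 0.0, 1.0]]
side [[404.1, 0.0, 272.0], [0.0, 404.1, 205.4], [0.0, 0.0, 1.0]] [[0.782, -0.427, 0.454, 0.268], [-0.623, -0.514, 0.589, -0.428], [-0.018, -0.744, -0.668, 0.517], [0.0, 0.0, 0.0, 1.0]]
0.0188 0.1 [-0.54111044  0.49911434  0.07430326]
```

View pics/scene0.png

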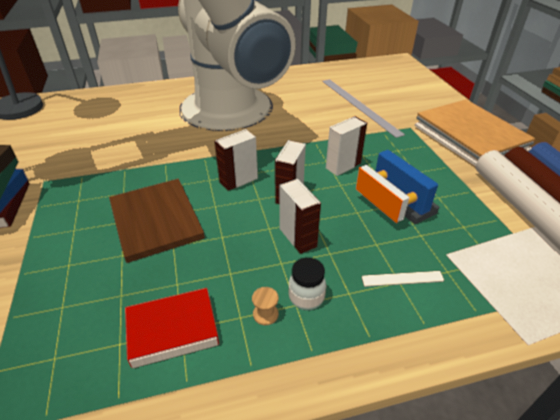

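View pics/side0.png

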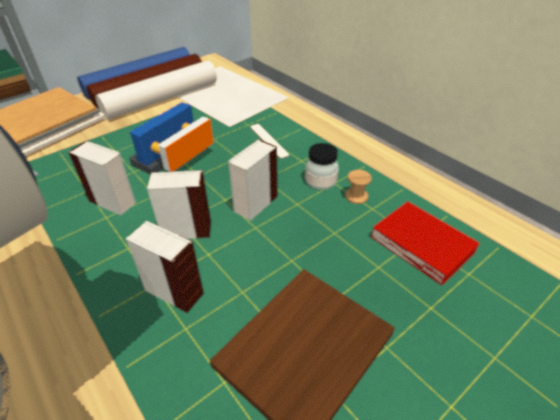

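```bash
python3 - <<'E'
import cv2,numpy as np
s=cv2.imread("pics/scene0.png");d=cv2.imread("pics/side0.png")
a=cv2.resize(s[165:265,260:350],None,fx=4.4,fy=5.9*0+4.4,interpolation=cv2.INTER_CUBIC)
b=cv2.resize(d[130:230,215:305],None,fx=4.4,fy=4.4,interpolation=cv2.INTER_CUBIC)
for im,x0,y0 in((a,260,165),(b,215,130)):
    for k in range(0,90,10): cv2.putText(im,str(x0+k),(int(k*4.4),10),0,.35,(0,255,255),1); cv2.line(im,(int(k*4.4),12),(int(k*4.4),18),(0,255,255),1)
    for k in range(10,100,10): cv2.putText(im,str(y0+k),(0,int(k*4.4)+4),0,.35,(0,255,255),1)
cv2.imwrite("pics/cropC.png",np.hstack([a,b]))
a=cv2.resize(s[140:230,345:445],None,fx=4,fy=4,interpolation=cv2.INTER_CUBIC)
b=cv2.resize(d[100:190,125:225],None,fx=4,fy=4,interpolation=cv2.INTER_CUBIC)
for im,x0,y0 in((a,345,140),(b,125,100)):
    for k in range(0,100,10): cv2.putText(im,str(x0+k),(int(k*4),10),0,.35,(0,255,255),1); cv2.line(im,(int(k*4),12),(int(k*4),18),(0,255,255),1)
    for k in range(10,90,10): cv2.putText(im,str(y0+k),(0,int(k*4)+4),0,.35,(0,255,255),1)
cv2.imwrite("pics/cropBar.png",np.hstack([a,b]))
E
```

```text
(no output)
```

View pics/cropC.png

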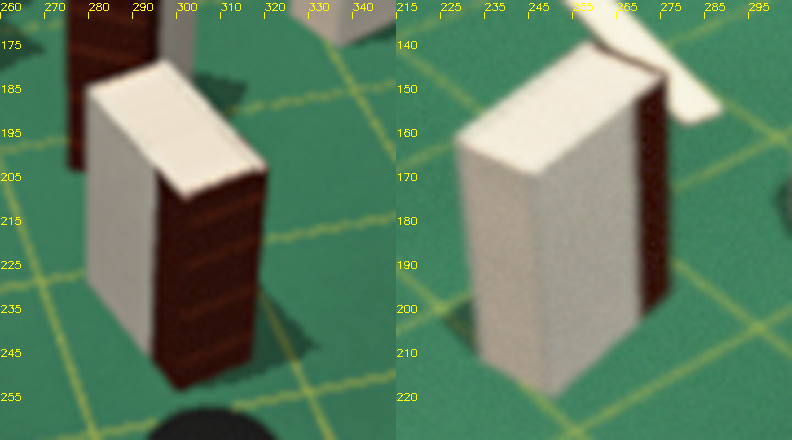

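View pics/cropBar.png

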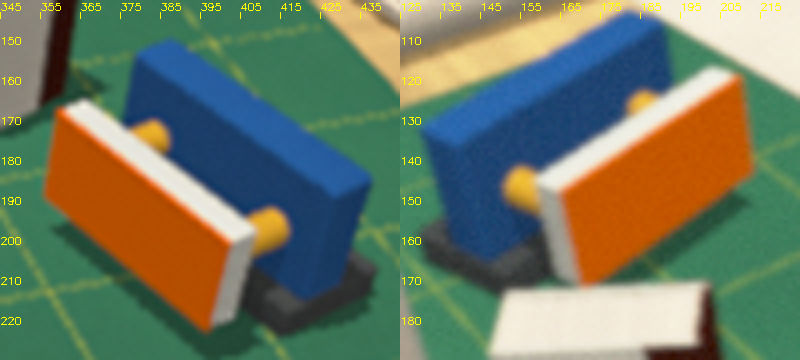

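C is the book near the jar: scene px (300,215), side px (255,180). The other lookalikes in the scene view are A (237,160), B (290,172) and D (347,145). C is closest to the scene camera, which faces the robot, so it should be farthest from the base; the crop shows white boards and a dark spine facing front-right. I'll confirm this with numbers.

```bash
cat > geo.py <<'E'
from rig import arm
import numpy as np
from scipy.optimize import least_squares
C={n:arm.get_calibration(n) for n in("scene","side")}
def proj(c,P):
    T=np.linalg.inv(c["cam_to_world"]);p=(T[:3,:3]@np.atleast_2d(P).T+T[:3,3:]);u=c["intrinsics"]@p
    return (u[:2]/u[2]).T
def ray(c,uv,z):
    M=c["cam_to_world"];d=M[:3,:3]@np.linalg.inv(c["intrinsics"])@[uv[0],uv[1],1];o=M[:3,3]
    return o+d*(z-o[2])/d[2]
def place(p,L):
    x,y,z,t=p;c,s=np.cos(t),np.sin(t);L=np.atleast_2d(L)
    return np.c_[x+c*L[:,0]-s*L[:,1],y+s*L[:,0]+c*L[:,1],z+L[:,2]]
def fit(obs,p0):  # obs: list (calib, local pt, uv)
    f=lambda p:np.concatenate([proj(c,place(p,l))[0]-uv for c,l,uv in obs])
    r=least_squares(f,p0);return r.x,np.sqrt(np.mean(r.fun**2))
E
cat > m.py <<'E'
from geo import *
S,D=C["scene"],C["side"];a,b,h=.042,.02,.118
o=[(S,(-a,-b,h),(280,185.5)),(S,(-a,b,h),(298,179.1)),(S,(a,b,h),(320.7,202.7)),(S,(a,-b,h),(301.8,210)),
(S,(-a,-b,0),(280,229.3)),(S,(a,-b,0),(300.5,253.6)),(S,(a,b,0),(317.5,246.4)),
(D,(-a,b,h),(229.1,161.1)),(D,(a,b,h),(258.6,140)),(D,(a,-b,h),(276.6,147.5)),(D,(-a,-b,h),(246.8,169.8)),
(D,(-a,b,0),(234.1,210.7)),(D,(-a,-b,0),(250.7,220)),(D,(a,-b,0),(276.8,195.9))]
def show(n,r): print(n,r[0][:3].round(4),np.degrees(r[0][3]).round(1),"rms px",r[1].round(2))
show("book",fit(o,[.55,.1,0,.8]))
w=.065
o=[(S,(0,w,.03),(359,166.8)),(S,(0,-w,.03),(403,201.3)),(S,(0,w,-.03),(356,189)),(S,(0,-w,-.03),(397.3,222.8)),
(D,(0,w,.03),(165.5,148)),(D,(0,-w,.03),(210,119.3)),(D,(0,w,-.03),(170.5,172)),(D,(0,-w,-.03),(213.3,143.5))]
show("bar",fit(o,[.5,.3,.055,1.57]))
for t in [ (110,192),(178,180),(204,234),(128,257)]: print("board sc",ray(S,t,.02).round(3))
for t in [(305,270),(394,330),(213,362)]: print("board sd",ray(D,t,.02).round(3))
for n,t in dict(A=(237,137),B=(291,149),D=(347,124)).items(): print(n,ray(S,t,.118).round(3))
for n,t in dict(A=(162,241),B=(180,180),D=(100,155)).items(): print(n,'side',ray(D,t,.118).round(3))
print("jar",ray(S,(308,270),.075).round(3),"spool",ray(S,(265,296),.05).round(3),"red",ray(S,(170,320),.028).round(3),"folder",ray(S,(363,280),.006).round(3),ray(S,(443,277),.006).round(3))
E
python3 m.py
```

```text
book [ 0.5997  0.0526 -0.0008] 14.7 rms px 0.72
bar [0.5712 0.2358 0.0538] 106.9 rms px 0.54
board sc [ 0.371 -0.324  0.02 ]
board sc [ 0.365 -0.171  0.02 ]
board sc [ 0.56  -0.134  0.02 ]
board sc [ 0.585 -0.283  0.02 ]
board sd [ 0.552 -0.14   0.02 ]
board sd [ 0.576 -0.294  0.02 ]
board sd [ 0.36  -0.177  0.02 ]
A [ 0.372 -0.025  0.118]
B [0.45  0.079 0.118]
D [0.382 0.235 0.118]
A side [ 0.38  -0.037  0.118]
B side [0.465 0.066 0.118]
D side [0.392 0.219 0.118]
jar [0.746 0.024 0.075] spool [ 0.762 -0.055  0.05 ] red [ 0.753 -0.213  0.028] folder [0.741 0.136 0.006] [0.772 0.283 0.006]
```

The book is 0.60 m from the base and the others are 0.46 m or less, so C is the one meant. Next are wrist views of the board, the book and the bar, plus a reachability check.

```bash
cat >> geo.py <<'E'
def R(yaw,): # tool down, tool x at world yaw (deg)
    c,s=np.cos(np.radians(yaw)),np.sin(np.radians(yaw))
    return np.array([[c,s,0],[s,-c,0],[0,0,-1.]])
E
python3 - <<'E'
from geo import *
import cv2
print(arm.current_tool_rot().round(2).tolist())
for k in (0,180):
  for n,p,y in (("grasp",(.6,.053,.05),15),("spine",(.585,.19,.05),107),("fore",(.585,.19,.05),-73),("fore-up",(.585,.14,.25),-73),("place",(.47,-.23,.08),-73),("place",(.47,-.23,.08),-100)):
    q=arm.solve_ik(p,R(y+k)); print(k,n,None if q is None else np.round(q,0).tolist())
def shot(n):
    im=arm.snapshot("wrist"); c=arm.get_calibration("wrist")
    cv2.imwrite(f"pics/{n}.png",im[:,:,::-1]); np.savez(f"pics/{n}.npz",**c); print(n,c["cam_to_world"].round(3).tolist(),arm.current_t())
arm.move_to((.45,-.22,.33),R(15)); shot("w_board")
arm.move_to((.54,.10,.36),R(15)); shot("w_book")
print(arm.current_joint_positions())
a=cv2.imread("pics/w_board.png");b=cv2.imread("pics/w_book.png")
cv2.imwrite("pics/w1.png",np.vstack([a,b])[:, :] if 0 else cv2.resize(np.hstack([a,b]),(800,300),interpolation=cv2.INTER_AREA))
E
```

```text
[[0.94, 0.33, -0.0], [0.33, -0.94, 0.0], [0.0, -0.0, -1.0]]
0 grasp [-1.0, 38.0, 90.0, -0.0, 53.0, 74.0]
0 spine [12.0, 38.0, 88.0, -0.0, 54.0, -5.0]
0 fore [12.0, 38.0, 88.0, -0.0, 54.0, 175.0]
0 fore-up [8.0, 25.0, 78.0, -0.0, 78.0, 171.0]
0 place [-33.0, 30.0, 100.0, -0.0, 50.0, 130.0]
0 place [-33.0, 30.0, 100.0, -0.0, 50.0, 157.0]
180 grasp [-1.0, 38.0, 90.0, -0.0, 53.0, -106.0]
180 spine [12.0, 38.0, 88.0, -0.0, 54.0, 175.0]
180 fore [12.0, 38.0, 88.0, -0.0, 54.0, -5.0]
180 fore-up [8.0, 25.0, 78.0, -0.0, 78.0, -9.0]
180 place [-33.0, 30.0, 100.0, -0.0, 50.0, -50.0]
180 place [-33.0, 30.0, 100.0, -0.0, 50.0, -23.0]
w_board [[0.259, -0.923, -0.285, 0.531], [-0.966, -0.247, -0.077, -0.198], [0.0, 0.295, -0.955, 0.501], [0.0, 0.0, 0.0, 1.0]] 1.825
w_book [[0.258, -0.923, -0.285, 0.621], [-0.966, -0.246, -0.077, 0.121], [0.001, 0.295, -0.955, 0.531], [0.0, 0.0, 0.0, 1.0]] 3.1417
[ 4.14040695e+00  1.57186694e+01  7.43803824e+01 -1.50198415e-02
  8.99159184e+01  7.92218488e+01]
```

View pics/w1.png

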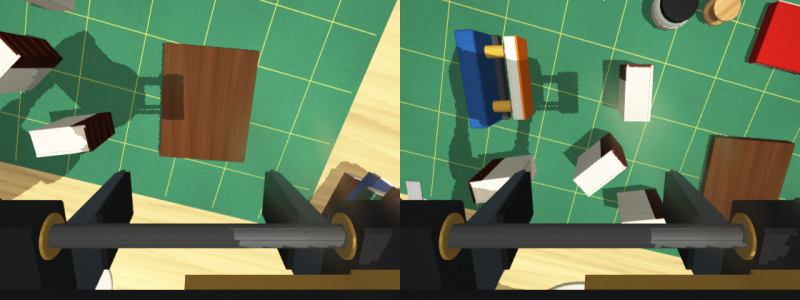

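The wrist board view shows the dark board, at half-scale px (165,43), (258,52), (244,161) and (160,156). The wrist book view shows book C at (636,93) with its dark spine edge up (+x), and the bar at (515,78). An enlarged crop will give precise corners.

```bash
python3 - <<'E'
import cv2,numpy as np
b=cv2.imread("pics/w_book.png");a=cv2.imread("pics/w_board.png")
def cr(im,x0,y0,w,h,f):
    c=cv2.resize(im[y0:y0+h,x0:x0+w],None,fx=f,fy=f,interpolation=cv2.INTER_CUBIC)
    for k in range(0,w,10): cv2.putText(c,str(x0+k),(int(k*f),8),0,.3,(0,255,255),1); cv2.line(c,(int(k*f),9),(int(k*f),13),(0,255,255),1)
    for k in range(10,h,10): cv2.putText(c,str(y0+k),(0,int(k*f)+3),0,.3,(0,255,255),1)
    return c
x=cr(b,130,40,65,140,4);y=cr(b,295,75,75,140,4);z=cv2.resize(cr(a,210,45,170,200,1.4*1),(238,560)) if 0 else cr(a,215,45,170,190,1.4)
z=cv2.copyMakeBorder(z,0,560-z.shape[0],0,0,cv2.BORDER_CONSTANT)
cv2.imwrite("pics/cropW.png",np.hstack([x,y,z])[:, :800])
E
```

```text
(no output)
```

View pics/cropW.png

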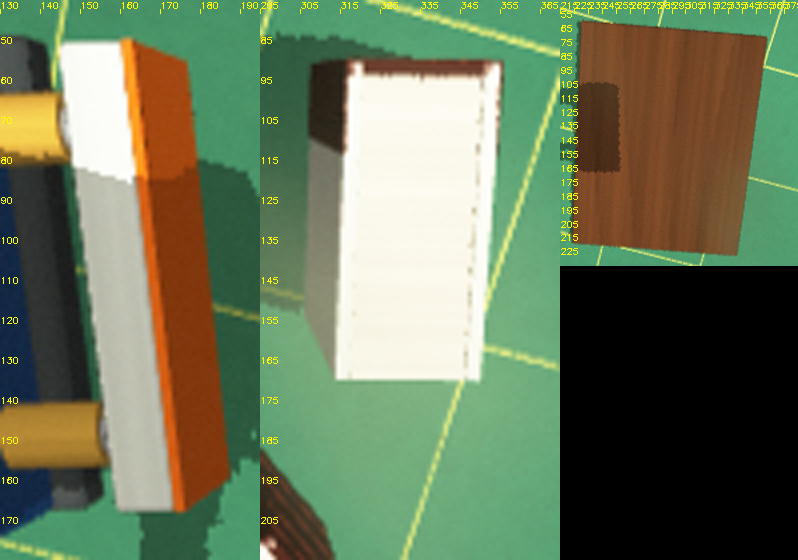

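```bash
cat >> m.py <<'E'
print('---')
W=dict(np.load("pics/w_book.npz"));V=dict(np.load("pics/w_board.npz"))
ow=[(W,(0,-w,.03),(161.3,49.5)),(W,(0,w,.03),(174,167.8)),(W,(0,-w,-.03),(177,56.3)),(W,(0,w,-.03),(187.5,156.3))]
show("bar all",fit(o+ow,[.5,.3,.055,1.57])); show("bar w",fit(ow,[.5,.3,.055,1.57]))
bw=[(W,(a,b,h),(316.8,90.5)),(W,(a,-b,h),(355.5,90.5)),(W,(-a,b,h),(314,170)),(W,(-a,-b,h),(350,170))]
show("book w",fit(bw,[.6,.05,0,.2]))
p,q=.1,.08
d=[(S,(-p,-q,0),(110,192)),(S,(-p,q,0),(178,180)),(S,(p,q,0),(204,234)),(S,(p,-q,0),(128,257)),(D,(p,q,0),(305,270)),(D,(p,-q,0),(394,330)),(D,(-p,q,0),(213,362))]
dw=[(V,(p,q,0),(229.7,60.5)),(V,(p,-q,0),(362,72.3)),(V,(-p,-q,0),(342,226)),(V,(-p,q,0),(225.5,218.4))]
show("board ext",fit(d,[.47,-.23,.02,.1]));show("board w",fit(dw,[.47,-.23,.02,.1]));show("board all",fit(d+dw,[.47,-.23,.02,.1]))
E
python3 m.py | sed -n '/---/,$p'; python3 m.py|head -2
```

```text
---
bar all [0.571  0.235  0.0539] 106.7 rms px 0.88
bar w [0.5705 0.2358 0.0491] 106.7 rms px 1.2
book w [ 0.5994  0.0509 -0.0006] 14.6 rms px 0.13
board ext [ 0.4693 -0.2311  0.0151] 10.0 rms px 2.38
board w [ 0.469  -0.2328  0.0118] 10.9 rms px 0.51
board all [ 0.4694 -0.2319  0.0151] 10.5 rms px 2.02
book [ 0.5997  0.0526 -0.0008] 14.7 rms px 0.72
bar [0.5712 0.2358 0.0538] 106.9 rms px 0.54
```

```bash
cat > job.py <<'E'
from geo import *
BK=np.array([.5995,.0517]);BY=14.7;BAR=np.array([.571,.2355]);NY=106.8
n=np.array([np.cos(np.radians(NY)),np.sin(np.radians(NY)),0])
def stat(s): print(s,"t",round(arm.current_t(),2),"p",arm.current_ee_pos().round(4),"F",arm.current_force().round(1),"w",round(arm.current_width(),4),"g",np.round(arm.current_grasp_force(),1),flush=True)
def press(rot,z,tag):
    c=np.r_[BAR,0]-n*.042
    arm.move_l([*(c-n*.030)[:2],z],rot,feed=.12)
    arm.move_l([*(c-n*.008)[:2],z],feed=.08); arm.sleep(.2)
    f0=arm.current_force()@n; log=[]
    for d in np.arange(-.006,.0191,.001):
        arm.move_l([*(c+n*d)[:2],z],feed=.02); f=arm.current_force()@n-f0; log.append((round(d*1000),round(f,1)))
        if f<-11: break
    stat(tag+" pressed"); print(log)
    arm.sleep(1.4); stat(tag+" held"); print("F n",arm.current_force()@n-f0)
    arm.move_l([*(c-n*.035)[:2],z],feed=.06); stat(tag+" back")
E
python3 - <<'E'
from job import *
stat("start")
arm.move_to([*BK,.20],R(BY)); arm.move_l([*BK,.052],feed=.12); stat("down")
arm.grip(.036); stat("grip")
arm.move_l([*BK,.16],feed=.12); stat("lift")
arm.move_to([.60,.145,.16],R(NY))
arm.move_l([.60,.145,.055],feed=.12)
press(R(NY),.055,"spine")
E
```

```text
start t 3.14 p [0.5401 0.0988 0.3599] F [ 0.9  0.1 -0.6] w 0.0914 g 0.0
down t 5.27 p [0.6    0.0517 0.0527] F [ 0.4  1.1 -0.4] w 0.0912 g 0.0
grip t 6.1 p [0.5995 0.0517 0.052 ] F [ 1.2  0.2 -0.1] w 0.0396 g 30.0
lift t 7.15 p [0.599  0.0517 0.1592] F [-0.7  0.5 -4.2] w 0.0401 g 30.0
spine pressed t 15.0 p [0.5804 0.2046 0.0551] F [  4.2 -15.5  -2.2] w 0.0398 g 30.0
[(-6, np.float64(0.2)), (-5, np.float64(1.1)), (-4, np.float64(0.5)), (-3, np.float64(0.8)), (-2, np.float64(-2.2)), (-1, np.float64(-2.2)), (0, np.float64(-3.0)), (1, np.float64(-3.4)), (2, np.float64(-3.8)), (3, np.float64(-3.5)), (4, np.float64(-3.8)), (5, np.float64(-3.6)), (6, np.float64(-4.8)), (7, np.float64(-4.5)), (8, np.float64(-4.4)), (9, np.float64(-5.6)), (10, np.float64(-8.4)), (11, np.float64(-16.0))]
spine held t 16.4 p [0.5804 0.2046 0.0551] F [  5.2 -15.4  -2.7] w 0.0399 g 30.0
F n -16.268395451417863
spine back t 17.32 p [0.5931 0.162  0.055 ] F [ 0.7 -0.2 -4. ] w 0.0403 g 30.0
```

```bash
python3 - <<'E'
from job import *
for off in (0,.003,.006):
  t=np.array([np.sin(np.radians(NY)),-np.cos(np.radians(NY)),0]);c=np.r_[BAR,0]-n*.042+n*.013+t*off; 
  for y in (NY+180,NY+181):
    q=arm.solve_ik([*c[:2],.055],R(y)); print(off,y,None if q is None else q[5].round(2))
arm.move_l([.60,.145,.055],feed=.12)
arm.move_l([.60,.145,.17],feed=.15)
q=arm.solve_ik([.60,.145,.17],R(NY+180)); print(np.round(q,1))
arm.move_joints(q); stat("turned")
import cv2
im=[arm.snapshot(k)[:,:,::-1] for k in("scene","side")]
cv2.imwrite("pics/turned.png",np.hstack([im[0][60:300,200:460],im[1][30:270,60:320]]))
E
```

```text
0 286.8 None
0 287.8 176.37
0.003 286.8 None
0.003 287.8 176.38
0.006 286.8 None
0.006 287.8 176.39
[  8.   30.1  81.3  -0.   68.6 171.2]
turned t 21.29 p [0.6   0.145 0.17 ] F [-0.2 -0.  -3.7] w 0.0402 g 30.0
```

View pics/turned.png

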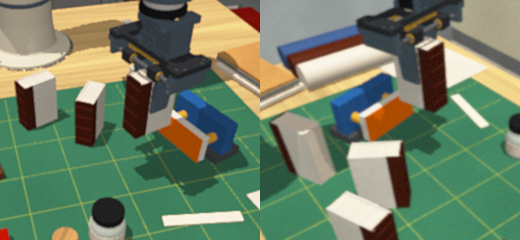

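The fore-edge now faces the bar, with the dark spine toward the robot's right at scene crop px (140,103), and the book is upright. I'll press 1.3° off square because of the joint 6 limit.

```bash
python3 - <<'E'
from job import *
r=R(NY+181.3)
arm.move_to([.595,.155,.17],r); print(arm.current_joint_positions().round(2))
arm.move_l([.595,.155,.055],feed=.12)
press(r,.055,"fore"); print(arm.current_joint_positions().round(2))
p=arm.current_ee_pos()
arm.move_l([.60,.145,.055],feed=.12); arm.move_l([.60,.145,.20],feed=.18)
b=[.469,-.232]
arm.move_to([*b,.20],R(10.5-90)); stat("over board"); print(arm.current_joint_positions().round(1))
arm.move_l([*b,.085],feed=.1); stat("near")
import cv2
im=[arm.snapshot(k)[:,:,::-1] for k in("scene","side")]
cv2.imwrite("pics/near.png",np.hstack([im[0][100:300,80:340],im[1][180:380,180:440]]))
E
```

```text
[  9.08  29.94  81.65   0.    68.41 170.94]
fore pressed t 28.38 p [0.5801 0.2053 0.0551] F [  3.2 -17.9  -1.2] w 0.0403 g 30.0
[(-6, np.float64(1.3)), (-5, np.float64(0.3)), (-4, np.float64(-0.1)), (-3, np.float64(-0.5)), (-2, np.float64(1.1)), (-1, np.float64(-1.5)), (0, np.float64(-1.7)), (1, np.float64(-1.9)), (2, np.float64(-2.6)), (3, np.float64(-2.4)), (4, np.float64(-3.1)), (5, np.float64(-2.8)), (6, np.float64(-3.0)), (7, np.float64(-3.6)), (8, np.float64(-4.0)), (9, np.float64(-4.8)), (10, np.float64(-4.6)), (11, np.float64(-9.7)), (12, np.float64(-17.5))]
fore held t 29.77 p [0.5801 0.2054 0.0551] F [  3.2 -17.4  -1. ] w 0.04 g 30.0
F n -16.93943343408101
fore back t 30.71 p [0.5932 0.162  0.055 ] F [ 0.2 -0.6 -3.2] w 0.04 g 30.0
[9.710e+00 3.801e+01 8.749e+01 1.000e-02 5.451e+01 1.716e+02]
over board t 33.45 p [ 0.4695 -0.2313  0.1999] F [ 1.  -0.5 -3.1] w 0.0399 g 30.0
[-32.8  21.   92.4   0.   66.6 136.7]
near t 34.75 p [ 0.4693 -0.2322  0.0855] F [ 0.3  0.3 -2.9] w 0.0399 g 30.0
```

View pics/near.png

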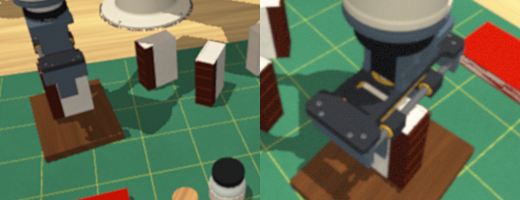

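Both presses reached the stop, and the book hangs upright over the board. Now I'll lower it by feel and release.

```bash
python3 - <<'E'
from job import *
b=[.469,-.232]; arm.move_l([*b,.077],feed=.06); arm.sleep(.2)
f0=np.mean([arm.current_force()[2] for _ in range(3)])
for z in np.arange(.0765,.060,-.0005):
    arm.move_l([*b,z],feed=.02); f=arm.current_force()[2]-f0
    if f>2.5: break
print("contact",z,f); stat("set")
arm.sleep(.3); arm.grip(.085); stat("open")
arm.move_l([*b,.25],feed=.12); arm.move_l([.36,-.10,.33],feed=.2) if arm.solve_ik([.36,-.10,.33],arm.current_tool_rot()) is not None else None
arm.sleep(.3); stat("away")
import cv2
im=[arm.snapshot(k)[:,:,::-1] for k in("scene","side")]
cv2.imwrite("pics/end.png",np.hstack([im[0][80:370,80:460],im[1][90:380,150:500]]))
E
```

```text
contact 0.0715 10.936458218819672
set t 38.08 p [ 0.469  -0.232   0.0719] F [-2.6  0.8  7.4] w 0.0395 g 30.0
open t 39.21 p [ 0.469  -0.232   0.0715] F [ 0.9 -0.1  0.1] w 0.0852 g 0.0
away t 42.23 p [ 0.3601 -0.1003  0.3297] F [ 0.3 -0.2  0.4] w 0.0851 g 0.0
```

View pics/end.png

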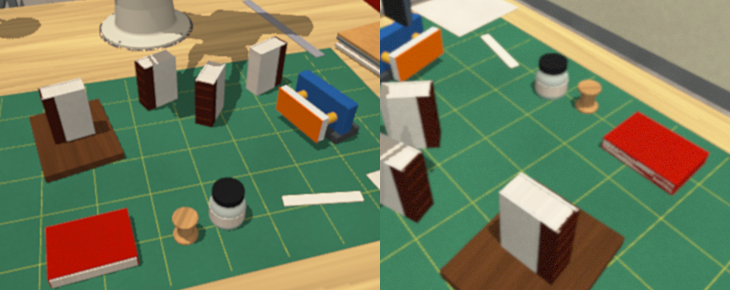

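The book stands upright in the middle of the board, at scene crop px (68,110), and the bystanders haven't moved. I'm handing the job in.

```bash
python3 -c "
from rig import arm
print(arm.sign_off())"
```

```text
the job is handed in; nothing more can be done
None
```

The job is handed in at about 42 s: spine and then fore-edge (about 1.3° off square, to stay inside joint 6's range) each pressed the bar to its stop and held about 1.4 s, and the book stands upright mid-board, released, with the bystanders unmoved in the last pictures.

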